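# Feel round the lip of a Go bowl

## Task

Feel the lip of the open chestnut bowl on the turntable for rough spots: with the fingertips held together, touch the lip lightly on its pale butterfly key and run them along the lip anticlockwise (seen from above), all the way round until they are back on the key, then lift off. The rest of the bowl is still drying, so touch nothing of it but the lip; do not press hard, and do not shift, turn, tip or lift the bowl or disturb anything around it.

Things in the scene. Friction and masses are not known exactly. Their poses are not given: they have to be found in the camera images.
- bowl_lip: Lip of the open bowl: a level ring with a flat top, inner diameter 86 mm, outer diameter 106 mm (10 mm wide, mid-line a circle of radius 48 mm), standing 8 mm above the sloping shoulder; hard, polished and slick. Origin: on the bowl's axis at the height of the lip's top face, 133 mm above the table; z up, x towards the butterfly key, y 90 degrees anticlockwise from it (seen from above).
- key (a point): Middle of the butterfly key (a pale wooden bow-tie inlay, 30 mm long and at most 9 mm wide, let flush into the flat top of the lip across a dark crack): the point on the mid-line of the lip's top face, 48 mm from the bowl's axis.
- bowl_wall: Wall of the same bowl, wet: everything between foot and lip, outside and inside. Origin on the axis at the underside of the bowl, 88 mm below the lip's top; z up. Must not be touched.
- bowl: The whole open chestnut bowl, a rounded Go-stone bowl 139 mm across its belly, 88 mm high, foot 100 mm across, about 0.65 kg, standing loose on the turntable. Origin: centre of its underside, on the rubber pad 45 mm above the table; z up, x towards the key.
- turntable: Lazy-susan of dark walnut on a fixed plinth 210 mm across; its platter is 290 mm across, top 38 mm above the table, and is clamped by the brass brake screw at its edge, so it does not turn under a light touch. The bowl stands, within 20 mm of the middle, on a black foam-rubber pad, 144 mm across, 7 mm thick, that sinks 1 mm per 4 N. Origin: on the axis at table height.
- pebble: Burnishing pebble of pale stone, 38 mm across, 19 mm high, lying on the platter beside the bowl. Origin: centre of its underside.
- spatula: Copper spatula with a wooden handle, 200 mm long, lying on the table left of the turntable. Origin: near its middle, on the table.
- cup: Clay burnishing cup, 72 mm across, 68 mm high, on the table left of the turntable. Origin: centre of its underside.
- rest_a: Cedar lid rest, a bar 150 x 22 x 18 mm lying on the table right of the turntable; one of two parallel bars 80 mm apart. Origin: centre of its underside.
- rest_b: The other cedar lid rest, the same.
- lid: The bowl's round lid, 114 mm across and 20 mm high, lying across the two lid rests. Origin: centre of its underside.
- spare_bowl: A second chestnut bowl of the same size, closed with its lid (108 mm high), on the table right of the turntable. Origin: centre of its underside. Not part of the work.
Not all that is in view belongs to the job. What is shaped like the bowl but green or yellow is not meant.

How it is judged:
By the outcome, as a careful person would: the job done as asked, in the order asked, and still so for the second after the job is handed in, with the robot touching nothing.
It also fails if it takes over 64 s, if anything falls off the work surface, if the arm or the gripper's body presses on something with over 40 N, if the wrist force passes 120 N, or if a joint passes its speed limit or range.

## Robot

A 6-joint arm with a two-finger parallel gripper is mounted at the origin on the work surface. World frame = base frame: x ahead of the robot, y to its left, z up, the work surface at z = 0. Lengths are in m, angles in rad, forces in N, time in s.
With the tool pointing down it reaches from about 0.375 to 0.9 m from the base axis. Payload 3.1 kg.
Tool frame: the origin (TCP) lies midway between the tips of the shut fingers; the grasp point (between the pads) lies 19 mm behind it; x points along the fingers, y is the direction in which the jaws open and shut, and the axes are right-handed (so a half turn about x gives the same grasp; the last joint's range is limited). The gripper opens to 87 mm and grips with 3 to 60 N. Pads are 19 mm wide; open, the fingers measure 117 mm over their backs; the gripper's body (75 mm by 190 mm) begins 51 mm behind the grasp point.
Start: joints at [-1.375, 0.527, 1.433, -0, 1.181, -0.178], TCP at [0.229, -0.582, 0.223] pointing down, gripper open.
Joint ranges: [-3.08, 3.08], [-0.75, 2.2], [0.22, 2.44], [-1.43, 4.57], [0, 2.65], [-2.85, 2.85]. Speed limits (rad/s): [2.79, 2.79, 3.14, 3.14, 3.14, 3.14].

## Interface

Orientations are given as a unit quaternion [x, y, z, w].
In Python, from rig import get_obs, imaging, robot gives the robot as it stands.
- The arm moves only by the shell command python3 -m inch 'ROWS' [FORCE]. ROWS is JSON, a list of rows, each a list of 3 entries, a list of its own where there are three numbers: the finger opening in mm, from 0 to 87, then the shift along the tool's x, y, z in mm, then the turn, a rotation vector about the tool's x, y, z in degrees. In form: [[grip, [dx, dy, dz], [wx, wy, wz]], ...]. A call has 1 to 12 rows; each row shifts and turns the pose as measured when the row begins, along the tool's axes as they then stand; what a row does not reach is not made up. A row lasts 1/8 s, in which the tool goes at most 62.5 mm and 10.7 degrees, less where a joint would pass 70% of its speed; a pose out of reach is approached as far as the arm can. A call with a gripper value outside its range is refused whole. The fingers move at their own pace and stop on an object; FORCE is the grip in N (left out, the last holds). Time passes only in rows, so rows that do not move let the fingers close. It gives the time, the measured TCP pose, the force and the opening at its end, in the units of the state.
- get_obs(): the state, without advancing time (a new reading comes with each control period).
- imaging.camera(name): name is "scene" or "top" or "wrist"; returns the picture (480x640x3 uint8, red, green, blue); there is no depth.
- imaging.camera_params(name): a dict with "camera_matrix" (3x3 intrinsics, pixels), "k1" (the pictures are not rectified: a ray, as slopes to the right and down, at radius r is drawn at 1 + k1 r^2 times it, then the intrinsics apply), "xyz" and "rotation" of the camera in the world. Camera axes: x right, y down, z forward; pixel columns grow to the right and rows downward; lengths in m; the calibration is good to about 2 mm. A picture is of the moment at which its call begins: read the wrist's pose just before it. camera_params takes no time and is no camera call; for the wrist camera it gives the pose at the moment of the call.
- robot.hand_in(): hands the job in, once; it reports no verdict.
Trained networks look in the newest picture that a camera, given by its name, has taken for a name from the list of things; names that differ only in an ending like _2 or _b are one class to them, and where a whole thing is asked for, a point or a joint stands for the part that bears it (a point fixed in the world has none). Each returns a list of dicts, best first, with "confidence" (0 to 1); they miss things now and then, are a little off and sometimes report something else, mostly with a low value. They report only what shows in the picture. A call takes as long as a camera call. They do not tell look-alikes from the thing itself.
- imaging.cut_out(camera, target): "pixels" (480x640 bool, what is visible of it) and "box" ([centre column, centre row, width, height] in pixels, round what is visible of it).
- imaging.tip_of(camera, target): "pixel" ([column, row] in pixels: a listed point, or the origin of a listed thing).
The state is a dict: "time": time; "q": joint angles; "joint_velocities": joint speeds; "joint_torque": joint torques, N m; "position": TCP position; "tool_rot": TCP orientation; "ft_force": force on the tool from outside, world axes, zero at the start; "moment": the same for the moment, N m; "grip_width": finger opening in m.
Only numpy, scipy, OpenCV 4.12 (cv2) and the standard library are available. Lean on these libraries where they do the work, as an engineer would, in place of code of your own. Each camera call takes 0.05 s, during which the arm holds its last target. There are 200 camera calls.

## Working session

There is one attempt and no reset: what is moved stays moved. The work goes in short steps, Python scripts to look and compute and a shell command to move; the robot and the scene stay as the last step left them, time stands still between calls to the robot, and variables do not carry over. Pictures are saved under pics/ and viewed, about 8 in all and at most 12, crops included, and the job is handed in when it is done.

```bash
mkdir -p pics; ls; cat > h.py <<'E'
import numpy as np, cv2
from scipy.spatial.transform import Rotation as R
from rig import get_obs, imaging, robot
def ray(p,cam):
    K=np.array(p['camera_matrix']);k=p['k1']
    d=np.array([(cam[0]-K[0,2])/K[0,0],(cam[1]-K[1,2])/K[1,1]])
    u=d.copy()
    for _ in range(30): u=d/(1+k*(u@u))
    M=np.array(p['rotation'])
    if M.size==4: M=R.from_quat(M).as_matrix()
    return np.array(p['xyz']),M@np.array([u[0],u[1],1.])
def atz(p,px,z):
    o,d=ray(p,px); return o+d*(z-o[2])/d[2]
def proj(p,X):
    K=np.array(p['camera_matrix']);M=np.array(p['rotation'])
    c=M.T@(np.array(X)-np.array(p['xyz'])); u=c[:2]/c[2]; u=u*(1+p['k1']*(u@u))
    return np.array([K[0,0]*u[0]+K[0,2],K[1,1]*u[1]+K[1,2]])
def save(n,im): cv2.imwrite('pics/'+n+'.png',im[...,::-1])
E
python3 - <<'E'
from h import *
np.set_printoptions(precision=4,suppress=True)
ims=[]
for c in ['top','scene']:
    im=imaging.camera(c); save(c+'0',im); p=imaging.camera_params(c); print(c,p)
    for t in ['bowl_lip','key','bowl']:
        f=imaging.tip_of(c,t); print(t,[(d['pixel'],d['confidence']) for d in f])
        for d in f[:3]: print(atz(p,d['pixel'],0.133 if t!='bowl' else .045))
print(get_obs())
E
```

```text
pics
top {'camera_matrix': array([[545.2033,   0.    , 314.788 ],
       [  0.    , 545.2033, 238.7906],
       [  0.    ,   0.    ,   1.    ]]), 'k1': -0.08112967704567486, 'xyz': array([0.2979, 0.0168, 1.2747]), 'rotation': array([ 0.706 , -0.7055,  0.0326, -0.0534])}
bowl_lip [([122.0, 211.0], 0.66)]
[0.4987 0.4692 0.133 ]
key [([224.0, 350.9], 0.93), ([138.8, 222.9], 0.7), ([322.5, 213.4], 0.62)]
[0.2027 0.2389 0.133 ]
[0.4724 0.4305 0.133 ]
[0.4918 0.0343 0.133 ]
bowl [([212.1, 355.3], 0.91), ([135.9, 223.0], 0.8), ([298.7, 220.8], 0.58)]
[0.1853 0.2828 0.045 ]
[0.4857 0.4693 0.045 ]
[0.4897 0.0901 0.045 ]
scene {'camera_matrix': array([[617.2334,   0.    , 318.0329],
       [  0.    , 617.2334, 236.2103],
       [  0.    ,   0.    ,   1.    ]]), 'k1': -0.20647988307606624, 'xyz': array([ 1.6898, -0.5409,  1.2458]), 'rotation': array([ 0.7622,  0.4872, -0.2354, -0.3554])}
bowl_lip [([461.9, 210.4], 0.86), ([361.9, 172.4], 0.66), ([352.5, 231.8], 0.62)]
[0.5318 0.4466 0.133 ]
[0.2225 0.2686 0.133 ]
[0.4816 0.1023 0.133 ]
key [([337.7, 239.0], 0.92), ([349.9, 260.5], 0.73), ([448.4, 213.4], 0.72), ([353.5, 181.7], 0.57)]
[0.4924 0.0501 0.133 ]
[0.5882 0.0403 0.133 ]
[0.5268 0.4008 0.133 ]
bowl [([363.4, 196.2], 0.91), ([347.6, 259.5], 0.89), ([460.7, 231.6], 0.83)]
[0.2347 0.2709 0.045 ]
[0.4943 0.0821 0.045 ]
[0.5293 0.458  0.045 ]
{'time': 0.4, 'q': array([-1.3745,  0.5277,  1.4329,  0.    ,  1.1814, -0.1785]), 'joint_velocities': array([ 0.0008, -0.0003, -0.0013, -0.0008, -0.0003,  0.0008]), 'joint_torque': array([ -0.0005, -43.9503, -17.6657,   0.0633,   0.053 ,  -0.0001]), 'position': array([ 0.2288, -0.5815,  0.2224]), 'tool_rot': array([ 0.6947,  0.1319, -0.6947,  0.1316]), 'ft_force': array([-0.8009, -0.3829,  0.6344]), 'moment': array([ 0.0028, -0.0221,  0.0238]), 'grip_width': 0.08691131984473877}
```

```bash
python3 - <<'E'
import cv2,numpy as np
a=cv2.imread('pics/top0.png');b=cv2.imread('pics/scene0.png')
cv2.imwrite('pics/both.png',np.vstack([cv2.resize(a,(400,300)),cv2.resize(b,(400,300))]))
cv2.imwrite('pics/topc.png',cv2.resize(a[120:420,80:460],(760,600),interpolation=cv2.INTER_CUBIC))
E
```

```text
(no output)
```

View pics/topc.png

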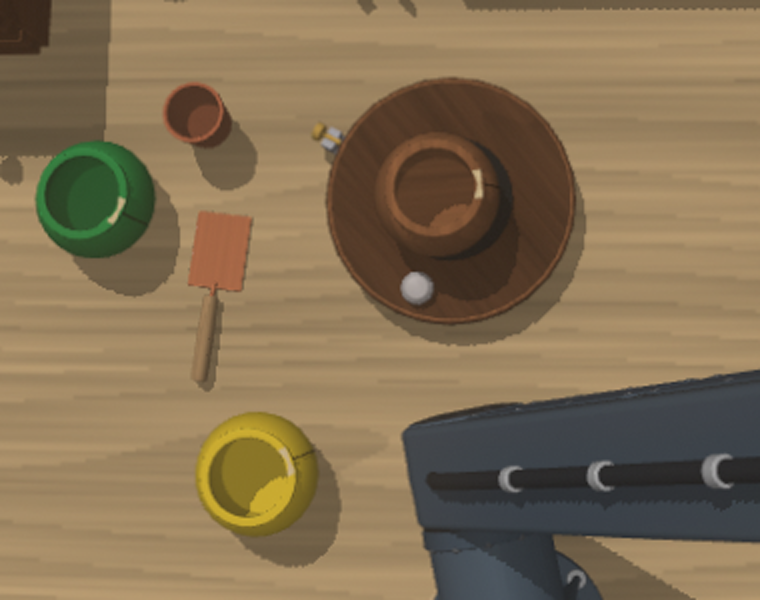

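View pics/scene0.png

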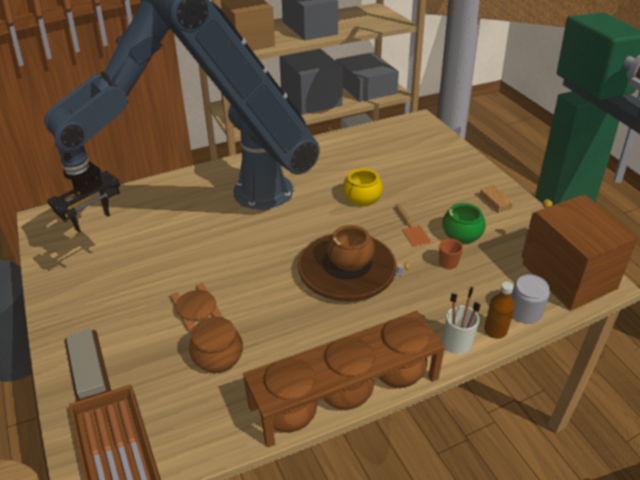

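The top crop shows three open bowls: chestnut on the turntable (full picture px ≈298,217, key at ≈319,212), green (≈128,220) and yellow (≈208,357). Only the chestnut one fits, since it stands on the platter with the pebble beside it. The closed chestnut bowl (scene 215,345) is the spare. The key is on the −y side.

```bash
python3 - <<'E'
from h import *
np.set_printoptions(precision=4,suppress=True)
o=get_obs(); M=R.from_quat(o['tool_rot']).as_matrix(); print(M)
p=imaging.camera_params('wrist'); C=R.from_quat(p['rotation']).as_matrix() if np.size(p['rotation'])==4 else p['rotation']
print('cam in tool',M.T@(p['xyz']-o['position']),'\n',M.T@C, p['camera_matrix'])
print('to go tool', M.T@(np.array([.49,.05,.32])-o['position'])*1000)
E
```

```text
[[-0.0001  0.3661 -0.9306]
 [ 0.0003 -0.9306 -0.3661]
 [-1.     -0.0003 -0.0001]]
cam in tool [-0.1629  0.0006 -0.078 ] 
 [[-0.0001 -0.2869  0.9579]
 [ 1.     -0.      0.0001]
 [-0.      0.9579  0.2869]] [[380.804    0.     323.3843]
 [  0.     380.804  240.5726]
 [  0.       0.       1.    ]]
to go tool [ -97.4227 -492.0552 -474.2238]
```

```bash
python3 -m inch '[[0,[-45,-20,-20],[0,0,0]],[0,[-45,-30,-30],[0,0,0]],[0,[0,-42,-40],[0,0,0]],[0,[0,-42,-40],[0,0,0]],[0,[0,-42,-40],[0,0,0]],[0,[0,-42,-40],[0,0,0]],[0,[0,-42,-40],[0,0,0]],[0,[0,-42,-40],[0,0,0]],[0,[0,-42,-40],[0,0,0]],[0,[0,-42,-40],[0,0,0]],[0,[0,-42,-40],[0,0,0]],[0,[0,-42,-40],[0,0,0]]]' 5; python3 - <<'E'
from h import *
np.set_printoptions(precision=4,suppress=True)
o=get_obs(); M=R.from_quat(o['tool_rot']).as_matrix(); print(o['time'],o['position'],M[:,0],o['q'])
print('to go tool', M.T@(np.array([.49,.06,.31])-o['position'])*1000)
E
```

```text
time: 1.9
position: [0.4846, 0.0322, 0.3168]
tool_rot: [0.699, 0.125, -0.692, 0.131]
ft_force: [0.9, -0.3, 0.3]
grip_width: 0.0002
1.9 [0.4846 0.0322 0.3168] [ 0.0111 -0.007  -0.9999] [-0.161   0.222   1.6509 -0.0054  1.2565  1.047 ]
to go tool [  6.7048 -24.1576 -14.9049]
```

```bash
python3 -m inch '[[0,[0,0,0],[0,0,0]],[0,[0,0,0],[0,0,0]]]' ; cat > meas.py <<'E'
from h import *
import sys
np.set_printoptions(precision=4,suppress=True)
n=sys.argv[1]
p=imaging.camera_params('wrist');
p['rotation']=R.from_quat(p['rotation']).as_matrix() if np.size(p['rotation'])==4 else p['rotation']
im=imaging.camera('wrist'); save(n,im)
for t in ['key','bowl_lip']:
    for d in imaging.tip_of('wrist',t)[:3]: print(t,d['pixel'],d['confidence'],atz(p,d['pixel'],.133))
c=imaging.cut_out('wrist','bowl_lip')
for d in c[:2]: print(d['confidence'],d['box'],d['pixels'].sum())
m=c[0]['pixels'] if c else np.zeros((480,640),bool)
np.savez(n+'.npz',m=m,**{k:np.array(v) for k,v in p.items()})
o=get_obs(); print(o['position'],o['ft_force'])
E
python3 meas.py w1
```

```text
time: 2.15
position: [0.4851, 0.0358, 0.3169]
tool_rot: [0.698, 0.128, -0.691, 0.134]
ft_force: [-0.8, -0.0, -0.2]
grip_width: 0.0006
key [66.2, 363.5] 0.98 [0.2427 0.2259 0.133 ]
key [321.4, 203.9] 0.57 [0.4957 0.0392 0.133 ]
0.6 [268.9, 187.2, 116.1, 119.2] 3929
0.57 [51.4, 362.2, 39.8, 73.2] 393
[0.4851 0.0345 0.317 ] [ 0.5188 -0.4472  0.4154]
```

View pics/w1.png

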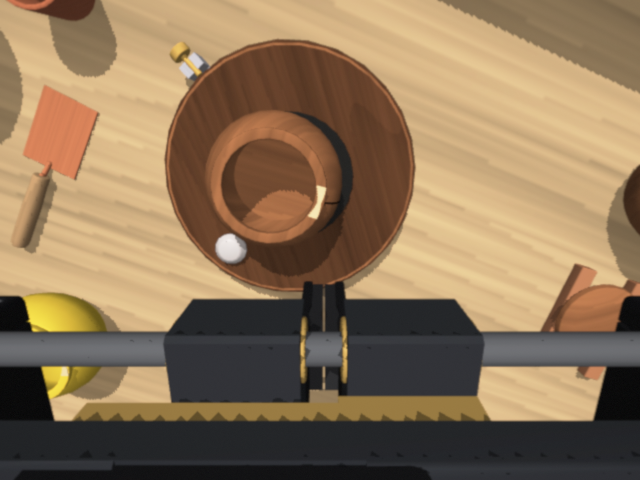

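The wrist view shows the chestnut bowl at (270,178), with the key at (318,203) pointing to +column, the pebble at (231,249), and the fingertips at (325,290). I'll fit the lip.

```bash
cat > fit.py <<'E'
from h import *
import sys
from scipy.optimize import least_squares
np.set_printoptions(precision=4,suppress=True)
def fit(n):
    z=np.load(n+'.npz'); p={k:z[k] for k in ['camera_matrix','k1','xyz','rotation']}
    m=z['m']; r,c=np.nonzero(m)
    W=np.array([atz(p,(a,b),.133) for a,b in zip(c,r)])[:,:2]
    f=lambda v:np.hypot(W[:,0]-v[0],W[:,1]-v[1])-v[2]
    s=least_squares(f,[.49,.085,.048],loss='soft_l1',f_scale=.003).x
    d=np.hypot(*(W-s[:2]).T); print(n,len(W),s,np.percentile(d,[1,10,50,90,99]))
    a=np.degrees(np.arctan2(*(W-s[:2]).T[::-1])); print(np.histogram(a,12,(-180,180))[0])
    return s
for n in sys.argv[1:]: fit(n)
E
python3 fit.py w1; python3 - <<'E'
from h import *
o=get_obs(); M=R.from_quat(o['tool_rot']).as_matrix()
print('to go tool', M.T@(np.array([.497,.037,.20])-o['position'])*1000, R.from_matrix(M.T@np.array([[0,.3661,-.9306],[0,-.9306,-.3661],[-1,0,0]])).as_rotvec(True))
E
```

```text
w1 3929 [0.4928 0.0896 0.0475] [0.0417 0.043  0.0476 0.0518 0.0528]
[298 306 304 318 304 355 358 354 349 336 331 316]
to go tool [117.11096489   0.74705737 -11.00406126] [-0.34270668 -0.50183948 -0.59183261]
```

```bash
python3 -m inch '[[0,[40,0,-4],[0,-0.5,-0.6]],[0,[40,0,-4],[0,0,0]],[0,[37,0,-3],[0,0,0]],[0,[0,0,0],[0,0,0]],[0,[0,0,0],[0,0,0]]]' ; python3 meas.py w2; python3 fit.py w2
python3 - <<'E'
import cv2
a=cv2.imread('pics/w2.png'); cv2.imwrite('pics/w2c.png',cv2.resize(a[100:340,150:470],(800,600),interpolation=cv2.INTER_CUBIC))
E
```

```text
time: 2.98
position: [0.4984, 0.0316, 0.2003]
tool_rot: [0.698, 0.125, -0.694, 0.127]
ft_force: [-0.3, -0.6, 0.4]
grip_width: 0.0005
key [305.0, 252.1] 0.75 [0.4964 0.0424 0.133 ]
0.57 [231.3, 223.3, 171.4, 155.4] 7750
[0.4985 0.0322 0.2007] [0.9986 0.0301 0.6031]
w2 7750 [0.4939 0.0897 0.0471] [0.0414 0.0426 0.047  0.0514 0.0532]
[302 479 617 626 684 728 727 739 725 745 736 642]
```

View pics/w2c.png

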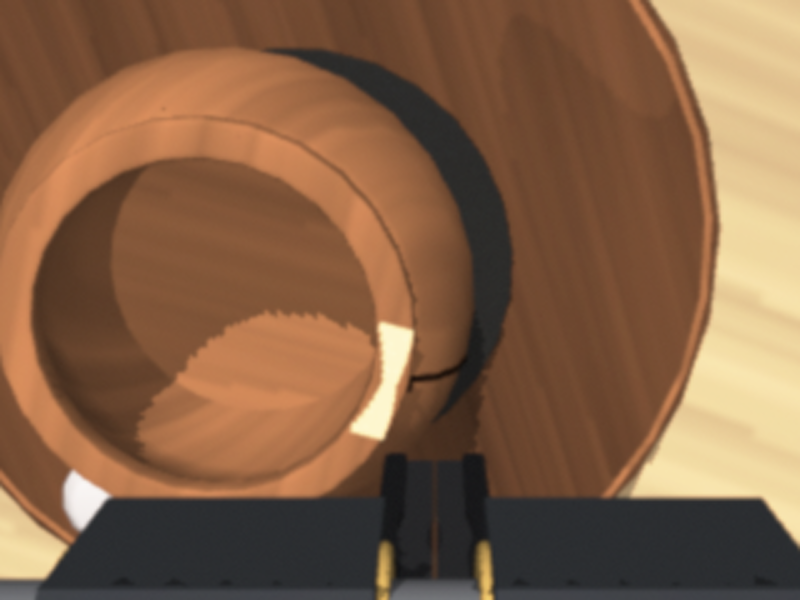

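The crop shows the pale key at full picture px (305.6,252), across the dark crack, with the shut tips at (324,284). The lip centre is about (0.4928,0.090) and the key about (0.4957,0.042). Next I'll go above the key and descend.

```bash
python3 -m inch '[[0,[0,-10,-1],[0,0,0]],[0,[30,0,0],[0,0,0]],[0,[22,0,0],[0,0,0]],[0,[0,0,0],[0,0,0]],[0,[0,0,0],[0,0,0]]]'; cat > st.py <<'E'
from h import *
import sys
np.set_printoptions(precision=2,suppress=True)
C=np.array([.4927,.0901]); 
o=get_obs(); M=R.from_quat(o['tool_rot']).as_matrix(); P=o['position']
d=P[:2]-C; a=np.degrees(np.arctan2(d[1],d[0]))
print('t',o['time'],'P mm',P*1e3,'r',np.hypot(*d)*1e3,'ang',a,'F',o['ft_force'],'tilt xdir',M[:,0]*100)
a1=float(sys.argv[1]); n=int(sys.argv[2]); dz=float(sys.argv[3]) # from a to a1 in n rows
if a1-a<-180:a1+=360
prev=P[:2]
yaw=[]
for k in range(1,n+1):
    b=np.radians(a+(a1-a)*k/n); g=C+.048*np.array([np.cos(b),np.sin(b)])
    w=np.r_[g-prev,0]; prev=g
    print(np.round(M.T@w*1e3,1).tolist(),end=' ')
print()
T=np.array([[0,.3661,-.9306],[0,-.9306,-.3661],[-1,0,0]])
print('rot',R.from_matrix(M.T@T).as_rotvec(True))
E
python3 st.py -86.4 1 0
```

```text
time: 3.8
position: [0.4984, 0.0445, 0.1518]
tool_rot: [0.701, 0.125, -0.69, 0.129]
ft_force: [0.9, -0.1, 0.3]
grip_width: 0.0003
t 3.8 P mm [498.45  44.5  151.81] r 45.9580584699179 ang -82.81592221249699 F [ 0.91 -0.05  0.25] tilt xdir [  1.69  -0.2  -99.99]
[-0.0, 1.2, 3.4] 
rot [-0.82 -0.86 -0.45]
```

```bash
python3 -m inch '[[0,[0,1.2,3.4],[-0.8,-0.9,-0.4]],[0,[6,0,0],[0,0,0]],[0,[6,0,0],[0,0,0]],[0,[0,0,0],[0,0,0]],[0,[0,0,0],[0,0,0]]]';python3 st.py -86.4 1 0;python3 -m inch '[[0,[0,0,0],[0,0,0]]]';python3 -m inch '[[0,[0,0,0],[0,0,0]]]';python3 -m inch '[[0,[0,0,0],[0,0,0]]]';python3 st.py -86.4 1 0; python3 meas.py w3
python3 - <<'E'
import cv2
a=cv2.imread('pics/w3.png'); cv2.imwrite('pics/w3c.png',cv2.resize(a[180:340,220:430],(788,600),interpolation=cv2.INTER_CUBIC))
E
```

```text
time: 4.42
position: [0.4968, 0.042, 0.141]
tool_rot: [0.695, 0.131, -0.694, 0.133]
ft_force: [-0.5, -0.2, 0.4]
grip_width: 0.0005
t 4.425 P mm [496.78  41.96 140.97] r 48.31168021718607 ang -85.16100291344299 F [-0.51 -0.24  0.4 ] tilt xdir [   0.25   -0.16 -100.  ]
[-0.0, -0.6, 0.9] 
rot [ 0.03 -0.1  -0.14]
time: 4.55
position: [0.4968, 0.0419, 0.141]
tool_rot: [0.695, 0.131, -0.694, 0.133]
ft_force: [0.6, 0.2, -1.3]
grip_width: 0.0004
time: 4.68
position: [0.4968, 0.0419, 0.141]
tool_rot: [0.696, 0.131, -0.694, 0.133]
ft_force: [-0.4, 0.3, -0.3]
grip_width: 0.0005
time: 4.8
position: [0.4969, 0.0419, 0.1411]
tool_rot: [0.696, 0.131, -0.694, 0.133]
ft_force: [-0.1, 0.1, 0.2]
grip_width: 0.0007
t 4.8 P mm [496.88  41.92 141.07] r 48.35931698119573 ang -85.04614093055932 F [-0.1   0.1   0.18] tilt xdir [   0.27   -0.16 -100.  ]
[-0.0, -0.7, 1.0] 
rot [ 0.03 -0.11 -0.14]
key [321.5, 295.8] 0.8 [0.4955 0.0417 0.133 ]
0.9 [224.4, 242.4, 221.6, 180.2] 9889
[0.4969 0.0419 0.1411] [-0.5438 -0.6222  0.0386]
```

View pics/w3c.png

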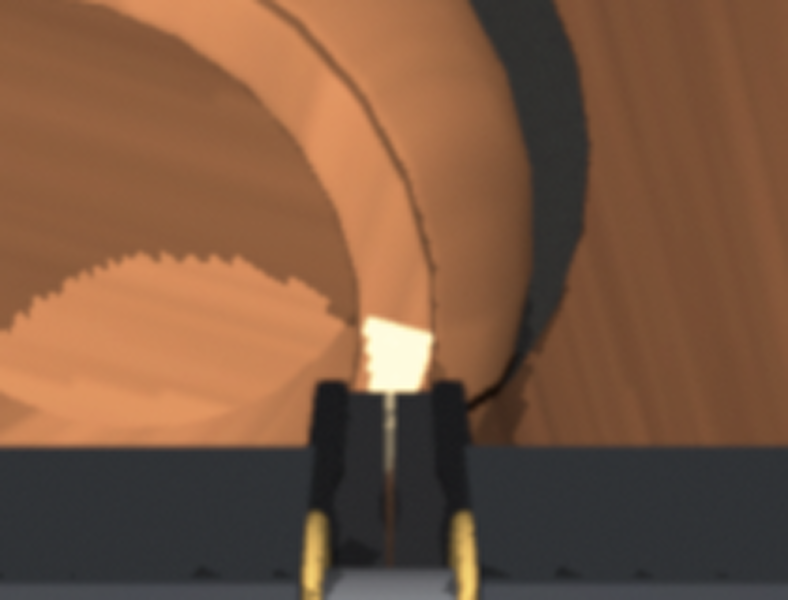

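The tips hang centred over the key, which shows just in front of them. Now down in small steps, watching the force.

```bash
python3 -m inch '[[0,[2,-0.7,1.2],[0,0,0]],[0,[3,0,0],[0,0,0]],[0,[0,0,0],[0,0,0]]]'; python3 -m inch '[[0,[1,0,0],[0,0,0]],[0,[0,0,0],[0,0,0]]]';python3 -m inch '[[0,[1,0,0],[0,0,0]],[0,[0,0,0],[0,0,0]]]'; python3 st.py -86.4 1 0
```

```text
time: 5.38
position: [0.4953, 0.0422, 0.1356]
tool_rot: [0.695, 0.131, -0.694, 0.133]
ft_force: [0.9, 0.6, -0.8]
grip_width: 0.0005
time: 5.62
position: [0.4952, 0.0422, 0.1345]
tool_rot: [0.695, 0.131, -0.694, 0.133]
ft_force: [-0.3, -0.4, -0.6]
grip_width: 0.0004
time: 5.88
position: [0.4954, 0.0421, 0.1335]
tool_rot: [0.695, 0.131, -0.694, 0.133]
ft_force: [0.7, -0.6, -0.5]
grip_width: 0.0003
t 5.875 P mm [495.37  42.15 133.48] r 48.02641964939366 ang -86.81780803902791 F [ 0.67 -0.57 -0.5 ] tilt xdir [   0.25   -0.15 -100.  ]
[0.0, 0.1, -0.3] 
rot [ 0.02 -0.1  -0.13]
```

```bash
python3 -m inch '[[0,[0.5,0,0],[0,0,0]],[0,[0,0,0],[0,0,0]]]'; python3 -m inch '[[0,[0.5,0,0],[0,0,0]],[0,[0,0,0],[0,0,0]]]'; python3 st.py -86.4 1 0
```

```text
time: 6.12
position: [0.4954, 0.0421, 0.1331]
tool_rot: [0.696, 0.131, -0.694, 0.133]
ft_force: [-0.2, 1.0, 0.5]
grip_width: 0.0004
time: 6.38
position: [0.4955, 0.0421, 0.1329]
tool_rot: [0.696, 0.131, -0.694, 0.133]
ft_force: [-1.1, 0.9, 1.9]
grip_width: 0.0005
t 6.375 P mm [495.49  42.13 132.85] r 48.05393570706839 ang -86.6727295059612 F [-1.1   0.89  1.93] tilt xdir [   0.3    -0.17 -100.  ]
[0.0, 0.0, -0.2] 
rot [ 0.04 -0.12 -0.15]
```

```bash
python3 -m inch '[[0,[0.3,0,0],[0,0,0]],[0,[0,0,0],[0,0,0]]]'; python3 -m inch '[[0,[0,0,0],[0,0,0]]]'; python3 st.py -60 6 0
```

```text
time: 6.62
position: [0.4955, 0.0421, 0.1327]
tool_rot: [0.696, 0.131, -0.694, 0.133]
ft_force: [-0.8, 0.8, 1.8]
grip_width: 0.0007
time: 6.75
position: [0.4955, 0.0421, 0.1328]
tool_rot: [0.696, 0.131, -0.694, 0.133]
ft_force: [-1.3, -0.1, 1.8]
grip_width: 0.0008
t 6.75 P mm [495.51  42.1  132.78] r 48.08539164062544 ang -86.64462682123545 F [-1.34 -0.11  1.77] tilt xdir [   0.32   -0.18 -100.  ]
[0.0, 0.9, -3.6] [0.0, 0.7, -3.6] [0.0, 0.5, -3.7] [0.0, 0.2, -3.7] [0.0, -0.1, -3.7] [0.0, -0.4, -3.7] 
rot [ 0.04 -0.13 -0.16]
```

```bash
python3 -m inch '[[0,[0.1,0.9,-3.6],[0,0,0]],[0,[0.1,0.7,-3.6],[0,0,0]],[0,[0.1,0.5,-3.7],[0,0,0]],[0,[0.1,0.2,-3.7],[0,0,0]]]'; python3 st.py -40 10 0
```

```text
time: 7.25
position: [0.5104, 0.0454, 0.1324]
tool_rot: [0.695, 0.131, -0.694, 0.133]
ft_force: [-1.0, -0.4, 2.7]
grip_width: 0.0006
t 7.25 P mm [510.4   45.4  132.44] r 48.07303318968777 ang -68.398760087512 F [-1.04 -0.36  2.67] tilt xdir [   0.21   -0.19 -100.  ]
[0.0, -0.1, -2.4] [0.0, -0.2, -2.4] [0.0, -0.3, -2.4] [0.0, -0.4, -2.3] [0.0, -0.5, -2.3] [0.0, -0.6, -2.3] [0.0, -0.8, -2.3] [0.0, -0.9, -2.2] [0.0, -1.0, -2.2] [-0.0, -1.1, -2.1] 
rot [ 0.04 -0.07 -0.15]
```

```bash
python3 -m inch '[[0,[0,-0.1,-2.4],[0,0,0]],[0,[0,-0.2,-2.4],[0,0,0]],[0,[0,-0.3,-2.4],[0,0,0]],[0,[0,-0.4,-2.3],[0,0,0]],[0,[0,-0.5,-2.3],[0,0,0]],[0,[0,-0.6,-2.3],[0,0,0]],[0,[0,-0.8,-2.3],[0,0,0]],[0,[0,-0.9,-2.2],[0,0,0]]]'; python3 st.py 0 12 0
```

```text
time: 8.25
position: [0.5279, 0.0563, 0.1326]
tool_rot: [0.696, 0.131, -0.694, 0.133]
ft_force: [-0.8, -0.3, 2.6]
grip_width: 0.0005
t 8.25 P mm [527.93  56.27 132.55] r 48.847140000180495 ang -43.84136661063142 F [-0.78 -0.26  2.55] tilt xdir [   0.29   -0.24 -100.  ]
[-0.0, -2.1, -2.4] [-0.0, -1.5, -2.6] [-0.0, -1.7, -2.5] [-0.0, -1.9, -2.4] [-0.0, -2.0, -2.3] [-0.0, -2.2, -2.2] [-0.0, -2.3, -2.0] [-0.0, -2.4, -1.9] [-0.0, -2.5, -1.7] [-0.0, -2.6, -1.6] [-0.0, -2.7, -1.4] [-0.0, -2.8, -1.2] 
rot [ 0.05 -0.11 -0.19]
```

```bash
python3 -m inch '[[0,[0,-2.1,-2.4],[0,0,0]],[0,[0,-1.6,-2.6],[0,0,0]],[0,[0,-1.8,-2.5],[0,0,0]],[0,[0,-2.0,-2.4],[0,0,0]],[0,[0,-2.1,-2.3],[0,0,0]],[0,[0,-2.3,-2.1],[0,0,0]],[0,[0,-2.4,-2.0],[0,0,0]],[0,[0,-2.5,-1.8],[0,0,0]],[0,[0,-2.6,-1.6],[0,0,0]],[0,[0,-2.7,-1.5],[0,0,0]],[0,[0,-2.8,-1.3],[0,0,0]],[0,[0,-2.9,-1.1],[0,0,0]]]'; python3 st.py 40 12 0
```

```text
time: 9.75
position: [0.5415, 0.0931, 0.1326]
tool_rot: [0.696, 0.131, -0.693, 0.133]
ft_force: [0.7, -0.6, 2.2]
grip_width: 0.0007
t 9.75 P mm [541.55  93.14 132.62] r 48.94412558169931 ang 3.559417660137601 F [ 0.69 -0.56  2.19] tilt xdir [   0.51   -0.26 -100.  ]
[-0.0, -2.7, 0.2] [-0.0, -2.5, -0.6] [-0.0, -2.5, -0.5] [-0.0, -2.5, -0.3] [-0.0, -2.5, -0.2] [-0.0, -2.5, -0.1] [-0.0, -2.5, 0.1] [-0.0, -2.5, 0.2] [-0.0, -2.5, 0.3] [-0.0, -2.5, 0.5] [-0.0, -2.5, 0.6] [-0.0, -2.4, 0.7] 
rot [ 0.06 -0.22 -0.25]
```

```bash
python3 -m inch '[[0,[0,-2.7,0.2],[0,0,0]],[0,[0,-2.6,-0.5],[0,0,0]],[0,[0,-2.6,-0.4],[0,0,0]],[0,[0,-2.6,-0.2],[0,0,0]],[0,[0,-2.6,-0.1],[0,-0.1,-0.1]],[0,[0,-2.6,0.1],[0,0,0]],[0,[0,-2.6,0.2],[0,0,0]],[0,[0,-2.6,0.3],[0,0,0]],[0,[0,-2.6,0.5],[0,0,0]],[0,[0,-2.6,0.6],[0,0,0]],[0,[0,-2.6,0.7],[0,0,0]],[0,[0,-2.5,0.9],[0,0,0]]]'; python3 st.py 80 12 0
```

```text
time: 11.25
position: [0.5277, 0.1234, 0.1327]
tool_rot: [0.696, 0.131, -0.693, 0.133]
ft_force: [0.3, -0.2, 2.8]
grip_width: 0.0004
t 11.25 P mm [527.68 123.44 132.66] r 48.32369458840309 ang 43.628273694827215 F [ 0.27 -0.17  2.75] tilt xdir [   0.43   -0.13 -100.  ]
[-0.0, -2.2, 1.3] [-0.0, -2.3, 1.1] [-0.0, -2.2, 1.3] [-0.0, -2.1, 1.4] [-0.0, -2.1, 1.5] [-0.0, -2.0, 1.6] [-0.0, -1.9, 1.7] [-0.0, -1.8, 1.8] [-0.0, -1.7, 1.9] [-0.0, -1.6, 2.0] [-0.0, -1.5, 2.1] [-0.0, -1.4, 2.1] 
rot [ 0.04 -0.2  -0.16]
```

```bash
python3 -m inch '[[0,[0,-2.3,1.3],[0,0,0]],[0,[0,-2.4,1.2],[0,0,0]],[0,[0,-2.3,1.4],[0,0,0]],[0,[0,-2.2,1.5],[0,0,0]],[0,[0,-2.2,1.6],[0,-0.1,-0.1]],[0,[0,-2.1,1.7],[0,0,0]],[0,[0,-2.0,1.8],[0,0,0]],[0,[0,-1.9,1.9],[0,0,0]],[0,[0,-1.8,2.0],[0,0,0]],[0,[0,-1.7,2.1],[0,0,0]],[0,[0,-1.5,2.2],[0,0,0]],[0,[0,-1.4,2.2],[0,0,0]]]'; python3 st.py 130 12 0
```

```text
time: 12.75
position: [0.4978, 0.1392, 0.1327]
tool_rot: [0.696, 0.132, -0.694, 0.132]
ft_force: [1.2, 0.6, 2.6]
grip_width: 0.0006
t 12.75 P mm [497.84 139.25 132.67] r 49.41439296197146 ang 84.03151346060379 F [1.18 0.64 2.59] tilt xdir [   0.27    0.02 -100.  ]
[-0.0, -0.1, 3.5] [-0.0, -1.2, 3.0] [-0.0, -1.0, 3.1] [-0.0, -0.8, 3.1] [-0.0, -0.6, 3.2] [-0.0, -0.4, 3.2] [-0.0, -0.1, 3.2] [-0.0, 0.1, 3.2] [-0.0, 0.3, 3.2] [-0.0, 0.5, 3.2] [-0.0, 0.7, 3.1] [-0.0, 0.9, 3.1] 
rot [ 0.04 -0.15 -0.05]
```

```bash
python3 -m inch '[[0,[0,-0.1,3.4],[0,0,0]],[0,[0,-1.1,3.0],[0,0,0]],[0,[0,-0.9,3.1],[0,0,0]],[0,[0,-0.7,3.1],[0,0,0]],[0,[0,-0.5,3.2],[0,-0.1,0]],[0,[0,-0.3,3.2],[0,0,0]],[0,[0,0,3.2],[0,0,0]],[0,[0,0.2,3.2],[0,0,0]],[0,[0,0.4,3.2],[0,0,0]],[0,[0,0.6,3.2],[0,0,0]],[0,[0,0.8,3.1],[0,0,0]],[0,[0,1.0,3.1],[0,0,0]]]'; python3 st.py 180 12 0
```

```text
time: 14.25
position: [0.4596, 0.1253, 0.1326]
tool_rot: [0.695, 0.132, -0.694, 0.132]
ft_force: [0.6, -0.1, 2.0]
grip_width: 0.0003
t 14.25 P mm [459.64 125.3  132.61] r 48.29700958800726 ang 133.2055077902151 F [ 0.56 -0.14  1.96] tilt xdir [   0.09    0.02 -100.  ]
[-0.0, 1.6, 2.9] [-0.0, 1.5, 2.9] [-0.0, 1.7, 2.8] [-0.0, 1.9, 2.7] [-0.0, 2.1, 2.5] [-0.0, 2.2, 2.4] [-0.0, 2.4, 2.2] [-0.0, 2.5, 2.1] [-0.0, 2.7, 1.9] [-0.0, 2.8, 1.7] [-0.0, 2.9, 1.5] [-0.0, 3.0, 1.3] 
rot [ 0.02 -0.05 -0.01]
```

```bash
python3 -m inch '[[0,[0.1,1.7,2.9],[0,0,0]],[0,[0,1.6,2.8],[0,0,0]],[0,[0,1.8,2.7],[0,0,0]],[0,[0,2.0,2.6],[0,0,0]],[0,[0,2.2,2.4],[0,0,0]],[0,[0,2.3,2.3],[0,0,0]],[0,[0,2.5,2.1],[0,0,0]],[0,[0,2.6,2.0],[0,0,0]],[0,[0,2.8,1.8],[0,0,0]],[0,[0,2.9,1.6],[0,0,0]],[0,[0,3.0,1.4],[0,0,0]],[0,[0,3.1,1.2],[0,0,0]]]'; python3 st.py -130 12 0
```

```text
time: 15.75
position: [0.4443, 0.0871, 0.1325]
tool_rot: [-0.695, -0.132, 0.695, -0.131]
ft_force: [0.7, 0.7, 2.4]
grip_width: 0.0004
t 15.75 P mm [444.27  87.06 132.46] r 48.52720441046805 ang -176.4085269010827 F [0.72 0.73 2.35] tilt xdir [  -0.07    0.07 -100.  ]
[-0.0, 3.3, 0.4] [-0.0, 3.2, 0.7] [-0.0, 3.2, 0.5] [-0.0, 3.2, 0.2] [-0.0, 3.2, 0.0] [-0.0, 3.2, -0.2] [-0.0, 3.2, -0.4] [-0.0, 3.2, -0.6] [-0.0, 3.1, -0.8] [-0.0, 3.1, -1.0] [-0.0, 3.0, -1.3] [-0.0, 2.9, -1.4] 
rot [0.   0.02 0.05]
```

```bash
python3 -m inch '[[0,[0,3.3,0.4],[0,0,0]],[0,[0,3.2,0.6],[0,0,0]],[0,[0,3.2,0.4],[0,0,0]],[0,[0,3.2,0.1],[0,0,0]],[0,[0,3.2,-0.1],[0,0,0]],[0,[0,3.2,-0.3],[0,0,0]],[0,[0,3.2,-0.5],[0,0,0]],[0,[0,3.2,-0.7],[0,0,0]],[0,[0,3.1,-0.9],[0,0,0]],[0,[0,3.1,-1.1],[0,0,0]],[0,[0,3.0,-1.4],[0,0,0]],[0,[0,2.9,-1.5],[0,0,0]]]'; python3 st.py -83 12 0
```

```text
time: 17.25
position: [0.4625, 0.0514, 0.1322]
tool_rot: [-0.693, -0.132, 0.696, -0.131]
ft_force: [0.0, 0.8, 3.5]
grip_width: 0.0004
t 17.25 P mm [462.52  51.38 132.24] r 49.09478768596734 ang -127.93589235593885 F [0.   0.76 3.51] tilt xdir [  -0.39    0.09 -100.  ]
[-0.0, 2.1, -2.6] [-0.0, 2.5, -1.9] [-0.0, 2.4, -2.0] [-0.0, 2.3, -2.2] [-0.0, 2.1, -2.3] [-0.0, 2.0, -2.4] [-0.0, 1.8, -2.6] [-0.0, 1.6, -2.7] [-0.0, 1.5, -2.8] [-0.0, 1.3, -2.9] [-0.0, 1.1, -2.9] [-0.0, 0.9, -3.0] 
rot [0.   0.19 0.13]
```

```bash
python3 -m inch '[[0,[-0.1,2.1,-2.6],[0,0.1,0.1]],[0,[0,2.4,-2.0],[0,0,0]],[0,[0,2.3,-2.1],[0,0,0]],[0,[0,2.2,-2.3],[0,0,0]],[0,[0,2.0,-2.4],[0,0,0]],[0,[-0.1,1.9,-2.5],[0,0,0]],[0,[0,1.7,-2.7],[0,0,0]],[0,[0,1.5,-2.8],[0,0,0]],[0,[0,1.4,-2.8],[0,0,0]],[0,[0,1.2,-2.9],[0,0,0]],[0,[0,1.0,-2.9],[0,0,0]],[0,[0,0.8,-3.0],[0,0,0]]]'; python3 st.py -86.4 1 0
```

```text
time: 18.75
position: [0.5009, 0.0426, 0.1323]
tool_rot: [-0.694, -0.132, 0.696, -0.132]
ft_force: [-1.1, -0.7, 4.0]
grip_width: 0.0004
t 18.75 P mm [500.92  42.59 132.27] r 48.21965335992591 ang -80.18585455481482 F [-1.12 -0.66  3.96] tilt xdir [  -0.28   -0.11 -100.  ]
[0.0, -1.5, 5.0] 
rot [0.04 0.17 0.  ]
```

Contact was held all the way round, with 6° of overlap past the start and the tips still on the key. Lift off.

```bash
python3 -m inch '[[0,[-3,0,0],[0,0,0]],[0,[-20,0,0],[0,0,0]],[0,[-40,0,0],[0,0,0]],[0,[-40,0,0],[0,0,0]],[0,[-40,0,0],[0,0,0]],[0,[0,0,0],[0,0,0]],[0,[0,0,0],[0,0,0]]]'; python3 meas.py w4; python3 fit.py w4; python3 - <<'E'
import cv2,numpy as np
a=cv2.imread('pics/w4.png');b=cv2.imread('pics/w1.png')
cv2.imwrite('pics/cmp.png',np.hstack([b[:300,120:520],a[:300,120:520]]))
E
```

```text
time: 19.62
position: [0.5023, 0.0429, 0.2773]
tool_rot: [-0.694, -0.132, 0.696, -0.132]
ft_force: [0.1, 0.9, -0.8]
grip_width: 0.0007
key [49.6, 395.8] 0.77 [0.2474 0.2251 0.133 ]
key [322.8, 232.5] 0.58 [0.4956 0.0402 0.133 ]
0.8 [52.8, 391.7, 13.5, 43.8] 279
0.73 [266.1, 211.8, 128.1, 121.9] 4648
[0.5022 0.0429 0.2767] [ 0.1518 -0.2052  0.6681]
w4 279 [  73.0028 -189.8831  203.5524] [203.5475 203.5489 203.5526 203.5553 203.556 ]
[  0   0   0   0   0   0   0   0   0 279   0   0]
```

View pics/cmp.png

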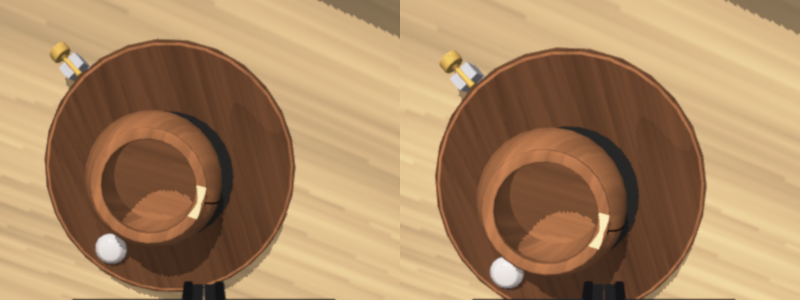

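The before-and-after crops show the bowl, key, pebble and platter in the same arrangement. The key measures (0.4956,0.0402), against (0.4957,0.0392) before. The arm is clear of everything, so I'm handing in.

```bash
python3 -c "
from rig import robot; print(robot.hand_in())"
```

```text
the job is handed in; nothing more can be done
None
```

I ran the shut fingertips once round the lip of the chestnut bowl, touching down on the butterfly key and going anticlockwise. I lifted straight off while still on the key, about 5 mm past its middle, and handed the job in at about 20 s. No verdict was reported.

- **Contact force:** the vertical force was about 1.8 N at the start and 2.0–4.0 N at the check after each stretch, with sensor noise of about 1 N. It was highest at the end. I did not read it between checks.
- **Path:** the fingertips measured 48.1–49.4 mm from the bowl's axis at the checks, against a mid-line of 48 mm, so they drifted up to about 1.4 mm outward. They stayed within the 10 mm wide lip.
- **Height:** contact came at about 133 mm, as the text gives. The camera fit had suggested about 129 mm, so I relied on touch for the height.
- **After lift-off:** the key's position agreed to 1 mm with the first look from the same camera. The bowl, platter and pebble looked unmoved in the before-and-after pictures.
- **Check that failed:** the last automatic lip fit locked onto a wrong detection (the yellow bowl) and gave nothing usable. The "unmoved" check therefore rests on the key position and the pictures.

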